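Set an eccentric guide disc to a gauge block

TASK

The gap between the round guide disc and the straight fence on the jig is too wide. Turn the disc's eccentric bolt by its lever until the steel gauge block slides freely between disc and fence with less than 3 mm of play, and prove it: stand the gauge on the bed against the fence to the left of the disc, slide it along the bed through the set gap without lifting it, and leave it standing on the bed to the right, clear of the disc. Leave the lever where it is set and do not disturb the other things on the bench.

Things in the scene. Friction and masses are not known exactly. Their poses are not given: they have to be found in the camera images.
- jig: Guide jig fixed on the bench. Origin on the eccentric bolt's axis at bench level; z up, x from the bolt across the gap to the fence (away from the robot, within 0.2 rad), y along the gap (+y is left seen from the robot, where the gauge comes from). Its dark grey bed plate is 10 mm thick (top at z = 10 mm) and spans x -45..+109, y -175..+175 mm.
- cam (a joint): Eccentric bolt's angle a, rad, -1.3 to 1.1; growing = clockwise from above = gap narrows. In the jig's x, y the 90 mm lever points along (-cos a, sin a), so at 0 to the robot, at the negative start swung to the robot's right; the disc's centre is at (12 sin a, 12 cos a) mm from the bolt. Friction 0.3 N m (3 to 4 N at the grip), no spring: stays where left.
- lever_grip (a point): Point on the axis of the lever's upright round black grip, 90 mm from the bolt's axis, 85 mm above the bench. The grip is 22 mm in diameter, from 52 to 107 mm above the bench; the lever bar under it is 16 mm wide, 46 to 54 mm above the bench. The bolt's hub (26 mm across) and head top out 64 mm above the bench.
- disc_center (a point): Centre of the round steel guide disc: 60 mm in diameter, 12 to 42 mm above the bench, set 12 mm off the bolt's axis and turning with it. The gap is the distance from this point straight to the fence's face, less the radius of 30 mm.
- fence: Straight upright steel fence fixed on the bed along the jig's y: 22 mm thick, 300 mm long, 42 mm high. Origin at the middle of its face towards the disc, at bed height (10 mm above the bench); x normal to the face, away from the disc, y along it. Its face lies 52 to 60 mm from the bolt's axis, differing each time, so the right cam angle differs too.
- gauge: Loose plain steel gauge of about 0.6 kg: a block 24 mm thick (its x), 100 mm long (its y), 42 mm high, with an upright bar handle in the middle, 18 mm (x) by 30 mm (y), up to 107 mm above its underside. Origin at the centre of its underside. It starts standing on the bench beyond the left end of the bed.
- rod_can: Bystander: rusty can with a few rods standing in it, 72 mm in diameter, 85 mm high, rods to 180 mm; origin at its underside.
- hammer: Bystander: hammer 260 mm long lying on the bench; origin near its middle.
- angle_offcut: Bystander: rusty piece of angle iron 40 by 160 by 40 mm lying beyond the jig; origin under its centre.
- flange: Bystander: rusty pipe flange, 100 mm in diameter, 43 mm high; origin at its underside.
Things that resemble listed ones, but are neither listed nor needed, are in the scene too. Of the things like the gauge, leave any that is blue or turquoise; of the rest the larger one is meant.

How it is judged (in metres and radians):
On the way, in this order (a step that is already met when the one before it is completed fails the run):
1. the gauge stands on the bed by the fence, left of the disc (its centre more than 80 mm left of the bolt) (z of gauge in the frame of jig between 0.006 and 0.018 m and angle between gauge's own z axis and vertical below 0.15 rad and x of gauge in the frame of fence between -0.05 and -0.006 m and y of gauge in the frame of jig above 0.08 m), for 0.1 s.
2. the gauge stands on the bed in the gap, level with the disc, and the gap is 24.2 to 27 mm (z of gauge in the frame of jig between 0.006 and 0.018 m and angle between gauge's own z axis and vertical below 0.15 rad and x of gauge in the frame of fence between -0.05 and -0.006 m and x of disc_center in the frame of fence between -0.057 and -0.0542 m and y of gauge in the frame of jig between -0.025 and 0.035 m), for 0.15 s.
At the end, for the whole second after the job is handed in: The gap between disc and fence is 24.2 to 27 mm (gauge 24 mm) and stays so, and the gauge stands upright (within 0.15 rad) and at rest on the bed on the right, its centre 70 to 175 mm right of the bolt's axis (z of gauge in the frame of jig between 0.006 and 0.018 m and angle between gauge's own z axis and vertical below 0.15 rad and x of disc_center in the frame of fence between -0.057 and -0.0542 m and y of gauge in the frame of jig between -0.175 and -0.07 m and x of gauge in the frame of jig between -0.045 and 0.062 m and linear speed of gauge below 0.02 m/s and velocity of joint cam between -0.05 and 0.05 rad/s); the robot touches nothing.
It fails at once if the gauge is lifted more than 15 mm off the bed while between disc and fence (or over them) (z of gauge in the frame of jig above 0.025 m and y of gauge in the frame of jig between -0.06 and 0.06 m and x of gauge in the frame of jig between 0 and 0.1 m).
It fails at once if another thing on the bench is moved more than 30 mm (distance of any of rod_can, hammer, angle_offcut, flange from where it was at the start of the episode above 0.03 m).
It also fails if it takes over 58 s, if anything falls off the work surface, if the arm or the gripper's body presses on something with over 40 N, if the wrist force passes 120 N, or if a joint passes its speed limit or range.

ROBOT

A 7-joint arm with a two-finger parallel gripper is mounted at the origin on the work surface. World frame = base frame: x ahead of the robot, y to its left, z up, the work surface at z = 0. Lengths are in mm, angles in degrees, forces in N, time in s.
With the tool pointing down it reaches from about 425 to 875 mm from the base axis. Payload 4.7 kg.
Tool frame: the origin (TCP) lies midway between the tips of the shut fingers; the grasp point (between the pads) lies 19 mm behind it; x points along the fingers, z is the direction in which the jaws open and shut, and the axes are right-handed (so a half turn about x gives the same grasp; the last joint's range is limited). The gripper opens to 85 mm and grips with 20 to 120 N. Pads are 22 mm wide; open, the fingers measure 114 mm over their backs; the gripper's body (76 mm by 85 mm) begins 54 mm behind the grasp point. The pads swing forward as they close: fully open they stand 13 mm farther back than shut.
Start: joints at [72.198, 18.392, -4.016, 83.108, 1.295, 78.541, -3.26], TCP at [207.408, -616.041, 231.349] pointing down, gripper open.
Joint ranges: [-163.93, 163.93], [-17.29, 119.83], [-79.2, 71.16], [3.27, 140.29], [-89.18, 269.18], [5.43, 117.66], [-154.24, 154.24]. Speed limits (degrees/s): [147.25, 147.25, 180, 180, 180, 180, 180].

INTERFACE

Orientations are given as a 3x3 rotation matrix whose columns are the frame's x, y, z axes.
In Python, from station import ctrl gives the robot as it stands. The module is installed in compiled form; this text tells all that it offers. Calls block until the motion is done:
- ctrl.move_to(position, orientation): joint-space move of the TCP to a pose.
- ctrl.move_straight(position, attitude=None, v=150, f_stop=None): straight line of the TCP; attitude=None keeps the orientation; v is the mean speed in mm/s. With f_stop (N) it stops when the force on the tool has changed by that much, and returns True; else False.
- ctrl.move_j(angles): joint-space move.
- ctrl.ungrasp() and ctrl.gripper_close(): open the fingers fully, or close them until they stop; the grip force is fixed at half the most.
- ctrl.dwell(seconds).
- ctrl.solve_ik(position, orientation): joint angles nearest the present ones, or None.
- ctrl.get_state(): the state.
- ctrl.grab_frame(name): name is "scene" or "top" or "wrist"; returns a dict with "frame" (420x560x3 uint8, blue, green, red), "intrinsics" (3x3 intrinsics, pixels), "D" ([k1, k2, p1, p2, k3] as OpenCV has them; the pictures are not rectified), "extrinsics" (4x4, takes a point from camera to world coordinates); the wrist camera has in their place "tool_from_camera" (4x4, takes a point from camera to tool coordinates, whose origin is the TCP and whose axes are the tool frame's). Camera axes: x right, y down, z forward; pixel columns grow to the right and rows downward; lengths in mm; the calibration is good to about 2 mm. A picture is of the moment at which its call begins: read the wrist's pose just before it. There is no depth.
A pose or a line that the arm cannot do raises ctrl.IKError and nothing moves.
- ctrl.close_job(): hands the job in, once; it reports no verdict.
Trained networks look in a picture, given as the dict that the camera call returned (one of the last four; its "shot" number tells which), for a name from the list of things; names that differ only in an ending like _2 or _b are one class to them, and where a whole thing is asked for, a point or a joint stands for the part that bears it (a point fixed in the world has none). Each returns a list of dicts, best first, with "score" (0 to 1); they miss things now and then, are a little off and sometimes report something else, mostly with a low value. They report only what shows in the picture. A call takes as long as a camera call. They do not tell look-alikes from the thing itself.
- ctrl.trace(thing, picture): "mask" (420x560 bool, what is visible of it) and "centre" ([column, row] in pixels, amid what is visible of it).
- ctrl.place_of(thing, picture): "centre" ([column, row] in pixels: a listed point, or the origin of a listed thing).
The state is a dict: "clock": time; "joint_positions": joint angles; "joint_vel": joint speeds; "effort": joint torques, N m; "tcp_pos": TCP position; "eef_rot": TCP orientation; "force": force on the tool from outside, world axes, zero at the start; "torque": the same for the moment, N m; "gripper_width": opening from 0.0 (shut) to 1.0 (fully open).
Only numpy, scipy, OpenCV 4.12 (cv2) and the standard library are available. Lean on these libraries where they do the work, as an engineer would, in place of code of your own. Each camera call takes 0.05 s, during which the arm holds its last target.

## Working session

There is one attempt and no reset: what is moved stays moved. The work goes in short steps, each a Python script; the robot and the scene stay as the last script left them, time stands still between calls to the robot, and variables do not carry over. Pictures are saved under pics/ and viewed, and the job is handed in when it is done.

```bash
mkdir -p pics; ls
python3 - <<'E'
from station import ctrl
import cv2,json
s=ctrl.get_state(); print(s)
for n in("scene","top","wrist"):
    p=ctrl.grab_frame(n); cv2.imwrite(f"pics/a_{n}.png",p["frame"]); print(n,p["intrinsics"].tolist() if hasattr(p["intrinsics"],'tolist') else p["intrinsics"],p["D"],p.get("extrinsics",p.get("tool_from_camera")),p["shot"])
    for t in ("gauge","lever_grip","disc_center","fence","jig"):
        try: print(t,[(d["centre"],round(d["score"],2)) for d in ctrl.place_of(t,p)])
        except Exception as e: print(t,e)
print(ctrl.get_state()["clock"])
E
```

```text
pics
{'clock': 0.0, 'joint_positions': array([72.1978217 , 18.43840749, -4.01685663, 83.1758339 ,  1.29241024,
       78.54208043, -3.25953576]), 'joint_vel': array([ 0.11906473,  0.06446678,  0.0647484 , -0.07756435,  0.05361508,
        0.03942278,  0.01117528]), 'effort': array([ 1.56003657e-04, -4.93579531e+01, -3.81947430e-01, -3.14339125e+01,
        1.29785363e-02,  1.15251588e-02,  9.89898552e-06]), 'tcp_pos': array([ 207.23506867, -615.49415811,  230.22291032]), 'eef_rot': array([[-6.68191537e-04,  9.47695144e-01,  3.19176232e-01],
       [ 1.82312054e-03,  3.19176927e-01, -9.47693392e-01],
       [-9.99998115e-01, -5.13439592e-05, -1.94103381e-03]]), 'force': array([-0.23546471, -0.51368213, -0.07182838]), 'torque': array([-0.02184111, -0.01769874, -0.0104848 ]), 'gripper_width': 1.002288174443804}
scene [[399.15826758423015, 0.0, 282.2938677462583], [0.0, 399.15826758423015, 209.96105071329714], [0.0, 0.0, 1.0]] [-0.05320178  0.          0.          0.          0.        ] [[-6.20954727e-01  6.29262621e-01 -4.67379697e-01  1.07457113e+03]
 [ 7.83762257e-01  4.89703517e-01 
[... 918 characters left out ...]
52.8], 0.8), ([170.4, 202.8], 0.71), ([219.0, 264.8], 0.57)]
lever_grip [([310.7, 226.1], 0.68)]
disc_center [([280.3, 218.6], 0.59)]
fence [([280.5, 193.8], 0.91)]
jig [([285.2, 215.4], 0.67)]
wrist [[354.70493499740337, 0.0, 274.564693303999], [0.0, 354.70493499740337, 207.76520889755375], [0.0, 0.0, 1.0]] [-0.03498741  0.          0.          0.          0.        ] [[ 2.82173258e-05 -3.10438687e-01  9.50593405e-01 -1.42181810e+02]
 [ 1.47759878e-04 -9.50593393e-01 -3.10438688e-01  7.94474221e+01]
 [ 9.99999989e-01  1.49219315e-04  1.90471791e-05 -2.57868224e-01]
 [ 0.00000000e+00  0.00000000e+00  0.00000000e+00  1.00000000e+00]] 3
gauge []
lever_grip []
disc_center []
fence []
jig []
0.9
```

View pics/a_scene.png

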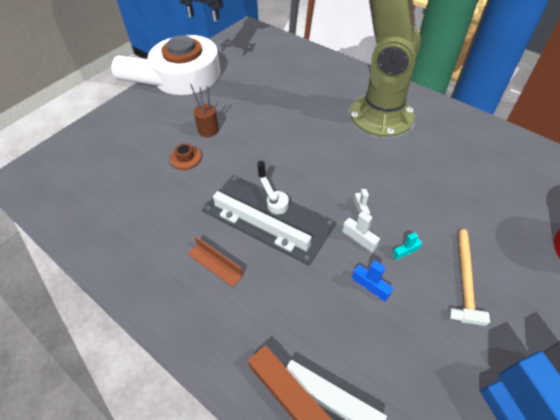

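View pics/a_top.png

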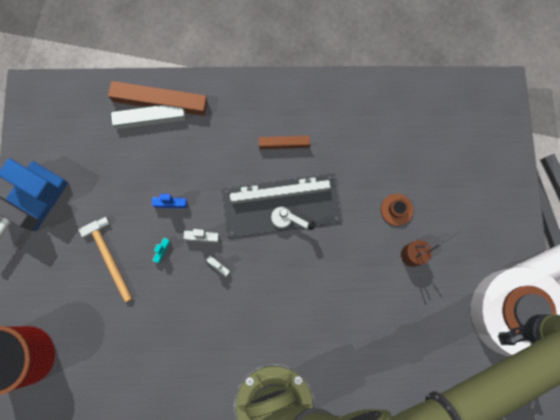

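The scene shows the grey gauge at top (200,237)/scene (361,235), with a smaller grey look-alike at top (218,266), and blue and turquoise ones to leave. The jig is centred near top (282,207), with its lever pointing right and towards the robot.

```bash
cat > h.py <<'E'
import numpy as np,cv2
from station import ctrl
def cam(p,st=None):
    K=np.array(p["intrinsics"]);D=np.array(p["D"])
    if "extrinsics" in p: T=np.array(p["extrinsics"])
    else:
        W=np.eye(4);W[:3,:3]=st["eef_rot"];W[:3,3]=st["tcp_pos"];T=W@np.array(p["tool_from_camera"])
    return K,D,T
def unproj(p,px,z,st=None):
    K,D,T=cam(p,st)
    u=cv2.undistortPoints(np.array(px,float).reshape(-1,1,2),K,D).reshape(-1,2)
    d=np.c_[u,np.ones(len(u))]@T[:3,:3].T
    return T[:3,3]+d*((z-T[2,3])/d[:,2])[:,None]
def proj(p,X,st=None):
    K,D,T=cam(p,st); Ti=np.linalg.inv(T)
    return cv2.projectPoints(np.array(X,float).reshape(-1,3),cv2.Rodrigues(Ti[:3,:3])[0],Ti[:3,3],K,D)[0].reshape(-1,2)
def down(yaw): # jaw (tool z) direction at yaw from world x
    z=np.array([np.cos(yaw),np.sin(yaw),0]);x=np.array([0,0,-1.]);y=np.cross(z,x)
    return np.c_[x,y,z]
def snap(n):
    st=ctrl.get_state();p=ctrl.grab_frame(n);return p,st
E
python3 - <<'E'
from h import *
for n in("scene","top"):
    p,_=snap(n)
    for t,z in (("gauge",0),("lever_grip",85),("disc_center",27),("fence",10),("jig",0),("rod_can",0),("flange",0),("hammer",10),("angle_offcut",0)):
        for d in ctrl.place_of(t,p):
            print(n,t,round(d["score"],2),unproj(p,d["centre"],z)[0].round(1)[:2])
    m=ctrl.trace("gauge",p)
    for d in m:
        c=d["mask"].astype(np.uint8); print("mask",d["centre"],c.sum(),cv2.minAreaRect(cv2.findNonZero(c)))
    m=ctrl.trace("fence",p)[0]["mask"].astype(np.uint8); r=cv2.boxPoints(cv2.minAreaRect(cv2.findNonZero(m)));print("fence52",unproj(p,r,52).round(0)[:,:2].tolist())
print(ctrl.get_state()["clock"])
E
```

```text
scene gauge 0.9 [601.5 307.6]
scene gauge 0.82 [398.9 149.5]
scene gauge 0.79 [490.2 209. ]
scene gauge 0.57 [450.4 338.5]
scene disc_center 0.85 [536.1 -28.4]
scene disc_center 0.67 [ 444.9 -411.7]
scene fence 0.6 [615.6 -30.9]
scene jig 0.59 [548.7 -35.9]
scene rod_can 0.5 [ 571.  -369.2]
scene flange 0.57 [ 559.9 -369.3]
scene flange 0.5 [530.4 -39.2]
scene hammer 0.66 [416.1 482.6]
scene angle_offcut 0.92 [788.1 -39.6]
mask [362.3, 232.8] 808 ((364.4566345214844, 228.9682159423828), (39.94392776489258, 29.514423370361328), 36.25383758544922)
mask [409.0, 248.2] 407 ((406.88494873046875, 248.10684204101562), (16.435510635375977, 32.556968688964844), 47.121097564697266)
mask [362.5, 200.1] 247 ((361.05487060546875, 201.49391174316406), (22.4176025390625, 13.693511009216309), 83.6598129272461)
mask [374.0, 280.3] 849 ((375.3077087402344, 278.0384216308594), (42.711917877197266, 28.567060470581055), 33.6900634765625)
fence52 [[694.0, -151.0], [626.0, -179.0], [591.0, 131.0], [654.0, 146.0]]
top gauge 0.81 [599.3 306.5]
top gauge 0.75 [464.  323.7]
top gauge 0.69 [496.1 212.6]
top gauge 0.59 [404.7 160.2]
top lever_grip 0.56 [ 514.6 -121.2]
top disc_center 0.91 [542.2 -20.1]
top fence 0.85 [624.1 -33.8]
top jig 0.84 [561.5 -35.4]
top rod_can 0.71 [ 436.4 -421.7]
top flange 0.66 [ 565.7 -392.4]
top hammer 0.57 [416.7 483.4]
top angle_offcut 0.89 [794.7 -58.8]
mask [197.6, 235.7] 359 ((200.566162109375, 234.94163513183594), (35.18135070800781, 11.789496421813965), 3.5763344764709473)
mask [162.4, 247.9] 216 ((160.48277282714844, 249.7069091796875), (10.635822296142578, 25.079532623291016), 23.198591232299805)
mask [218.1, 264.4] 165 ((217.32179260253906, 265.21783447265625), (26.384904861450195, 6.402737140655518), 39.28940963745117)
fence52 [[632.0, 126.0], [672.0, -173.0], [624.0, -178.0], [584.0, 119.0]]
2.1
```

Run:
```python
from h import *
yaw=0.13
for y in(yaw,yaw+np.pi): print(ctrl.solve_ik([590,-25,200],down(y)))
ctrl.move_to([575,-25,200],down(yaw)); ctrl.dwell(0.2)
p,st=snap("wrist"); cv2.imwrite("pics/b1.png",p["frame"])
np.savez("b1.npz",tcp=st["tcp_pos"],R=st["eef_rot"])
print(st["tcp_pos"],st["joint_positions"],st["clock"],st["force"])
for t,z in (("lever_grip",85),("disc_center",27),("fence",10),("jig",0)):
    for d in ctrl.place_of(t,p): print(t,round(d["score"],2),d["centre"],unproj(p,d["centre"],z,st)[0].round(1)[:2])
```

```text
[ 37.07033764  17.10231205 -44.50249232  93.16170475  12.33348489
  74.80298041  -1.969588  ]
[ -55.15320483   23.78616108   69.95932299   96.25559188  -22.95600549
   76.28459925 -153.70387954]
[575.04043555 -25.71802537 199.96174383] [ 38.35426865  15.05496547 -44.80221621  95.23931025  10.96744947
  74.23720421  -1.08235772] 4.775 [-0.23502152 -0.08746034 -0.03173001]
fence 0.64 [312.3, 184.9] [611.5 -26.3]
jig 0.97 [252.5, 183.4] [553.8 -34.9]
```

View pics/b1.png

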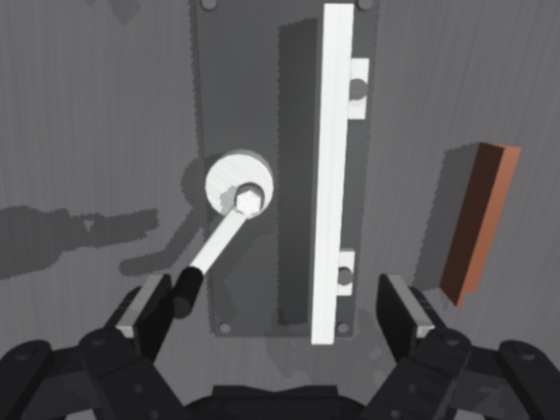

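Run:
```python
import cv2
f=cv2.imread("pics/b1.png")[140:230,190:380]; cv2.imwrite("pics/b1z.png",cv2.resize(f,None,fx=4,fy=4,interpolation=cv2.INTER_NEAREST))
```

```text
(no output)
```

View pics/b1z.png

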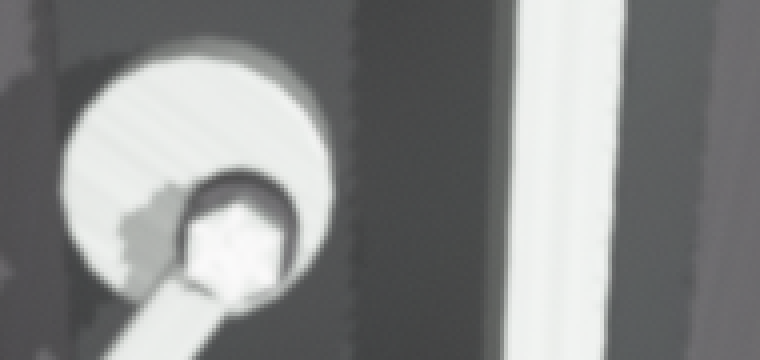

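```bash
cat > meas.py <<'E'
from h import *
from scipy.optimize import least_squares
def measure(p,st,rows=(20,330),verbose=True,fc=(295,360),seed=None):
    g=cv2.cvtColor(p["frame"],cv2.COLOR_BGR2GRAY).astype(float)
    L=[];Rr=[]
    # fence strip bright edges per row (threshold 150 subpixel)
    for r in range(*rows,3):
        row=g[r,fc[0]:fc[1]]; th=165
        b=np.where(row>th)[0]
        if len(b)<15: continue
        i=b[0]
        if i>0: L.append((fc[0]+i-1+(th-row[i-1])/(row[i]-row[i-1]),r))
        # end of first run
        j=i
        while j+1<len(row) and row[j+1]>th: j+=1
        if j+1<len(row): Rr.append((fc[0]+j+(row[j]-th)/(row[j]-row[j+1]),r))
    out={}
    def line(pts,z):
        X=unproj(p,pts,z,st)[:,:2].astype(np.float32)
        v=cv2.fitLine(X,cv2.DIST_HUBER,0,0.01,0.01).ravel()
        d=v[:2]*np.sign(v[1]); n=np.array([d[1],-d[0]])
        res=(X-v[2:])@n
        return v[2:],d,n,np.median(abs(res))
    c,d,n,e=line(L,52); c2,d2,n2,e2=line(Rr,52)
    out.update(fc=c,d=d,n=n,yaw=np.arctan2(n[1],n[0]))
    print("fence yaw",out["yaw"],"res",e,"width",(c2-c)@n,"yaw2",np.arctan2(n2[1],n2[0]))
    return out
def circle(p,st,seedpx,z=42,R=30,th=165,rng=(20,60)):
    """radial edge search from seed px"""
    g=cv2.cvtColor(p["frame"],cv2.COLOR_BGR2GRAY).astype(np.float32)
    pts=[]
    for a in np.linspace(0,2*np.pi,180,endpoint=False):
        rr=np.arange(rng[0],rng[1],0.25)
        xs=(seedpx[0]+rr*np.cos(a)).astype(np.float32);ys=(seedpx[1]+rr*np.sin(a)).astype(np.float32)
        v=cv2.remap(g,xs[None],ys[None],cv2.INTER_LINEAR)[0]
        k=np.where((v[:-1]>=th)&(v[1:]<th))[0]
        if len(k): pts.append((xs[k[0]],ys[k[0]]))
    X=unproj(p,pts,z,st)[:,:2]
    f=lambda q:np.hypot(X[:,0]-q[0],X[:,1]-q[1])-q[2]
    s=least_squares(f,[*np.median(X,0),R],loss="cauchy",f_scale=0.4)
    print("circle",s.x,"inliers",(abs(f(s.x))<0.7).sum(),len(X))
    s2=least_squares(lambda q:f([*q,R]),s.x[:2],loss="cauchy",f_scale=0.4)
    return s.x,s2.x
E
python3 - <<'E'
from meas import *
p,st=snap("wrist")
m=measure(p,st)
c3,c=circle(p,st,(235,185))
print("disc",c3,c)
gap=(m["fc"]-c)@m["n"]-30
print("gap",gap, "with free R",(m["fc"]-c3[:2])@m["n"]-c3[2])
print(st["clock"])
# head & lever
for nm,px,z in(("head",(248.5,203.5),64),("gripTop",(0,0),107)):
    print(nm,unproj(p,px,z,st))
f=p["frame"][170:330,150:290]; cv2.imwrite("pics/b2z.png",cv2.resize(f,None,fx=3.6,fy=3.6,interpolation=cv2.INTER_CUBIC))
E
```

```text
fence yaw 0.12777993 res 0.0322685 width 22.031971 yaw2 0.1286101
circle [543.89594114 -28.84413791  29.48430093] inliers 148 179
disc [543.89594114 -28.84413791  29.48430093] [544.34578814 -29.29290533]
gap 36.477891645986205 with free R 37.382582685510485
5.025
head [[554.46064201 -35.0763589   64.        ]]
gripTop [[392.8677202   87.24123124 107.        ]]
```

View pics/b2z.png

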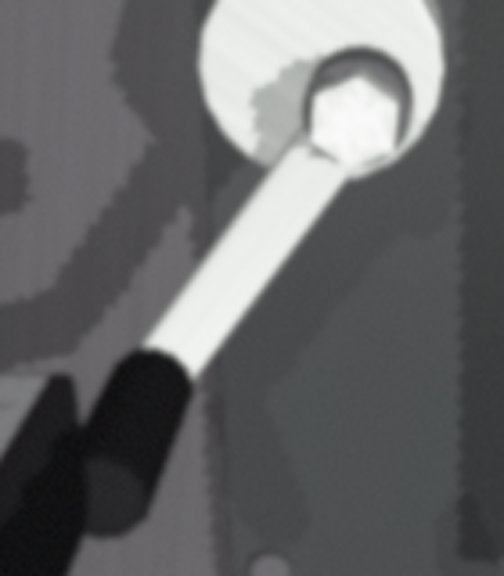

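Run:
```python
from meas import *
p,st=snap("wrist")
m=measure(p,st); c3,c=circle(p,st,(235,185)); c=(c+c3[:2])/2
n=m["n"];d=m["d"]
gt=unproj(p,(181.1,308),107,st)[0][:2]; hd=unproj(p,(248.5,203.5),64,st)[0][:2]
print("grip",gt,"head",hd,np.hypot(*(gt-hd)))
def bolt(a):return hd
def f(q):
    b=q[:2];a=q[2]
    dc=b+12*(np.sin(a)*n+np.cos(a)*d); g=b+90*(-np.cos(a)*n+np.sin(a)*d)
    return np.r_[(dc-c),(g-gt)*0.7,(b-hd)]
s=least_squares(f,[*hd,-1]);print(s.x,f(s.x).round(2))
b=s.x[:2]
D=(m["fc"]-b)@n; print("D",D,"gap now",D-12*np.sin(s.x[2])-30)
t=np.arcsin((D-30-25.6)/12); print("target a",t)
np.savez("jig.npz",b=b,n=n,d=d,D=D,a0=s.x[2],fc=m["fc"],at=t)
for a in np.linspace(s.x[2],t+.2,4):
    g=b+90*(-np.cos(a)*n+np.sin(a)*d)
    # tangent
    for off in(0,np.pi/2,np.pi,-np.pi/2):
        y=m["yaw"]-a+off
        print(round(a,2),g.round(1),round(np.degrees(y)),None if (q:=ctrl.solve_ik([*g,66],down(y))) is None else q.round(0))
```

```text
fence yaw 0.1278244 res 0.032785043 width 22.04537 yaw2 0.12862368
circle [543.89798818 -28.84526309  29.49765494] inliers 148 178
grip [ 513.34392561 -112.17085281] head [554.44326477 -35.03370652] 87.40306068814924
[554.7795181  -34.44273531  -0.95401162] [ 0.07  0.25 -0.59 -1.21  0.34  0.59]
D 56.772876451284944 gap now 36.56178578532088
target a 0.09789599579796301
-0.95 [ 512.5 -113.9] 62 [ 53.  18. -48. 110.  16.  59.  59.]
-0.95 [ 512.5 -113.9] 152 [ 64.  24. -63. 110.  24.  61. 143.]
-0.95 [ 512.5 -113.9] 242 [  33.   14.  -26.  111.    7.   57. -114.]
-0.95 [ 512.5 -113.9] -28 [ 43.  15. -37. 110.  11.  58. -27.]
-0.54 [483.9 -89.9] 38 [ 51.  13. -47. 114.  11.  57.  37.]
-0.54 [483.9 -89.9] 128 [ 62.  17. -60. 114.  17.  58. 122.]
-0.54 [483.9 -89.9] 218 [  32.   10.  -26.  115.    5.   56. -139.]
-0.54 [483.9 -89.9] -52 [ 41.  11. -36. 115.   7.  57. -51.]
-0.12 [467.5 -56.5] 14 [ 47.   9. -46. 117.   8.  56.  11.]
-0.12 [467.5 -56.5] 104 [ 57.  12. -57. 117.  12.  57.  98.]
-0.12 [467.5 -56.5] 194 [ -54.    9.   61.  120.   -9.   56. -153.]
-0.12 [467.5 -56.5] -76 [ 37.   8. -35. 118.   5.  56. -77.]
0.3 [466.1 -19.2] -10 [ 41.   9. -44. 118.   7.  56. -16.]
0.3 [466.1 -19.2] 80 [ 51.  11. -55. 118.  11.  57.  71.]
0.3 [466.1 -19.2] 170 [ 67.  19. -74. 117.  21.  59. 152.]
0.3 [466.1 -19.2] -100 [  32.    7.  -34.  118.    5.   56. -105.]
```

```bash
cat > lever.py <<'E'
from meas import *
J=np.load("jig.npz");b,n,d=J["b"],J["n"],J["d"];yaw=np.arctan2(n[1],n[0])
def pose(a,z):
    g=b+90*(-np.cos(a)*n+np.sin(a)*d); return [*g,z],down(yaw-a-np.pi/2)
def turn(a0,a1,Z=66):
    ctrl.move_to(*pose(a0,145)); ctrl.move_straight(pose(a0,Z)[0],v=120); 
    ctrl.gripper_close(); s=ctrl.get_state(); print("w",s["gripper_width"],s["force"].round(1))
    for a in np.linspace(a0,a1,max(2,int(abs(a1-a0)/0.17)+2))[1:]:
        P,R=pose(a,Z); ctrl.move_straight(P,R,v=70); 
    s=ctrl.get_state();print("end",s["tcp_pos"].round(1),pose(a1,Z)[0],s["force"].round(1))
    ctrl.dwell(0.1); ctrl.ungrasp(); ctrl.move_straight(pose(a1,150)[0],v=150)
    print(ctrl.get_state()["clock"])
E
python3 - <<'E'
from lever import *
turn(float(J["a0"]),float(J["at"]))
ctrl.move_to([575,-25,200],down(0.128)); ctrl.dwell(0.2)
p,st=snap("wrist"); cv2.imwrite("pics/c1.png",p["frame"]); print(st["clock"])
E
```

```text
w 0.2412732247404048 [-1.7  1.2  5.5]
end [465.6 -37.4  66.4] [np.float64(464.81982438094485), np.float64(-37.13588779679437), 66] [-1.3  0.9  5.5]
10.9417
12.5
```

View pics/c1.png

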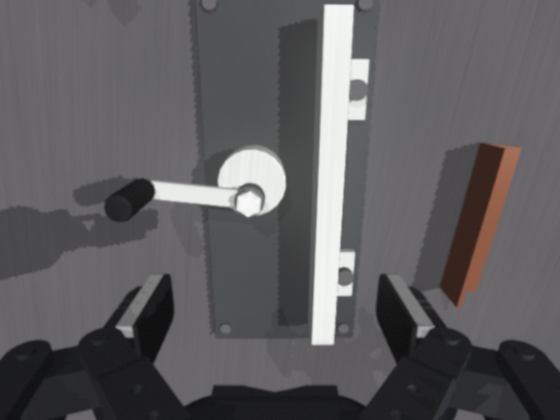

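The lever now points towards the robot, with the grip at about (130,200). The disc has moved towards the fence and sits at about (252,180).

Run:
```python
from lever import *
p,st=snap("wrist")
m=measure(p,st)
for th in(140,165,185):
    c3,c=circle(p,st,(254,178),th=th)
    print("gap",(m["fc"]-c)@m["n"]-30,(m["fc"]-c3[:2])@m["n"]-c3[2], "a from disc",np.arctan2((c-b)@n,(c-b)@d),"r",np.hypot(*(c-b)),"center",c)
f=p["frame"][130:240,100:350]; cv2.imwrite("pics/c1z.png",cv2.resize(f,None,fx=3.2,fy=3.2,interpolation=cv2.INTER_CUBIC))
q,_=snap("top"); cv2.imwrite("pics/c_top.png",q["frame"])
```

```text
fence yaw 0.12782308 res 0.033045545 width 22.048866 yaw2 0.12812729
circle [554.09566311 -22.54915831  29.80389276] inliers 121 174
gap 25.89976688718628 26.117892948117397 a from disc 0.07221953841626416 r 11.917044265763987 center [554.11721415 -22.54410944]
circle [554.13270584 -22.61599922  29.39190658] inliers 146 174
gap 25.91760242649896 26.501659174746887 a from disc 0.07487942904190789 r 11.256048671939528 center [554.18384553 -23.20245925]
circle [554.12171675 -22.64643816  28.9938946 ] inliers 147 178
gap 25.931879026242683 26.91445080139737 a from disc 0.07727159765003737 r 10.72329493937454 center [554.23765656 -23.73313959]
```

View pics/c1z.png

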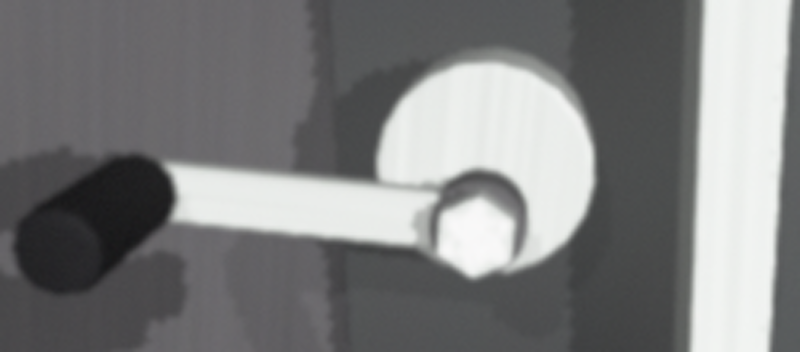

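Run:
```python
from lever import *
ctrl.move_to([490,195,220],down(0.05)); ctrl.dwell(0.2)
p,st=snap("wrist"); cv2.imwrite("pics/d1.png",p["frame"]); print(st["clock"],st["tcp_pos"])
for d_ in ctrl.place_of("gauge",p): print(d_["score"],d_["centre"],unproj(p,d_["centre"],0,st)[0])
```

```text
13.7917 [490.87148044 193.19007699 219.67226906]
0.81 [273.5, 158.4] [488.60743307 208.1941984    0.        ]
0.79 [191.4, 196.6] [403.18424201 163.27484746   0.        ]
0.6 [241.2, 28.0] [453.0242199  328.87653687   0.        ]
0.57 [389.2, 61.1] [594.47585176 307.05723324   0.        ]
```

View pics/d1.png

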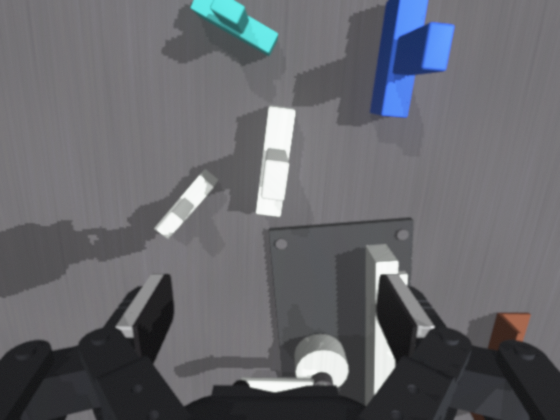

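Run:
```python
from lever import *
p,st=snap("wrist")
f=p["frame"][95:225,235:315]; cv2.imwrite("pics/d1z.png",cv2.resize(f,None,fx=4.5,fy=4.5,interpolation=cv2.INTER_CUBIC))
c=unproj(p,[(270,107),(295,109),(280,215),(257,213)],42,st)[:,:2];print(c.round(1).tolist(),c.mean(0),[np.hypot(*(c[i]-c[(i+1)%4])).round(1) for i in range(4)])
```

```text
[[482.9, 261.3], [504.8, 260.7], [496.9, 162.3], [474.9, 163.3]] [489.86024994 211.88925655] [np.float64(21.9), np.float64(98.7), np.float64(22.0), np.float64(98.4)]
```

View pics/d1z.png

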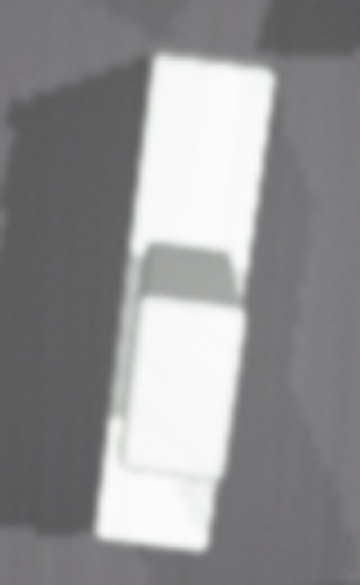

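Run:
```python
from lever import *
p,st=snap("wrist")
o=np.array([235,95]);q=np.array([(153,53),(275,72),(207,550),(96,537)])/4.5+o-0.4
c=unproj(p,q,42,st)[:,:2];print(c.round(1).tolist(),c.mean(0),[np.hypot(*(c[i]-c[(i+1)%4])).round(1) for i in range(4)])
t=np.array([(146,295),(244,311),(222,480),(125,466)])/4.5+o-0.4
h=unproj(p,t,107,st)[:,:2];print("handle",h.mean(0),[np.hypot(*(h[i]-h[(i+1)%4])).round(1) for i in range(4)])
v=(c[0]+c[1]-c[2]-c[3]); gy=np.arctan2(v[1],v[0])-np.pi/2; print("yaw",gy)
v=h[0]+h[1]-h[2]-h[3]; print(np.arctan2(v[1],v[0])-np.pi/2)
np.savez("gauge.npz",c=(c.mean(0)+h.mean(0))/2,yaw=gy)
# reach for slide
for y in (110,0,-110): 
    P=b+(float(J["D"])-12.8)*n+y*d; print(P,ctrl.solve_ik([*P,75],down(yaw)).round(0))
```

```text
[[481.5, 262.1], [505.3, 259.7], [497.4, 160.8], [473.7, 162.6]] [489.48366113 211.28753328] [np.float64(23.9), np.float64(99.2), np.float64(23.7), np.float64(99.8)]
handle [489.95045764 211.46595761] [np.float64(16.0), np.float64(28.7), np.float64(16.4), np.float64(29.0)]
yaw -0.07882048724577073
-0.07316916971509957
[584.37122342  80.26534594] [ 24.  24. -42. 101.  18.  62. -16.]
[598.39364621 -28.83722364] [ 31.  24. -38. 100.  16.  62.  -5.]
[ 612.416069   -137.93979322] [ 38.  27. -35.  95.  17.  63.   6.]
```

Run:
```python
from lever import *
G=np.load("gauge.npz");c,gy=G["c"],float(G["yaw"]); D=float(J["D"])
ctrl.move_to([*c,140],down(gy)); ctrl.move_straight([*c,64],v=120)
ctrl.gripper_close(); s=ctrl.get_state(); print("w",s["gripper_width"],s["force"].round(1),s["tcp_pos"].round(1))
ctrl.move_straight([*c,110],v=120)
P=b+(D-12-6)*n+112*d
ctrl.move_straight([*P,110],down(yaw),v=150)
r=ctrl.move_straight([*P,82],v=80)
s0=ctrl.get_state(); print("w",s0["gripper_width"],s0["force"].round(1))
r=ctrl.move_straight([*P,70],v=25,f_stop=5)
s=ctrl.get_state(); print(r,s["tcp_pos"].round(2),s["force"].round(1),s["clock"])
p,st=snap("wrist"); cv2.imwrite("pics/e1.png",p["frame"])
p,st=snap("scene"); cv2.imwrite("pics/e1s.png",p["frame"])
```

```text
w 0.2018532848786355 [ 1.3 -0.7  2. ] [490.1 211.4  64.3]
w 0.20251470309505704 [-0.  -0.5 -7.4]
True [579.84  81.7   74.3 ] [ 1.4 -0.2  4.9] 18.45
```

View pics/e1.png

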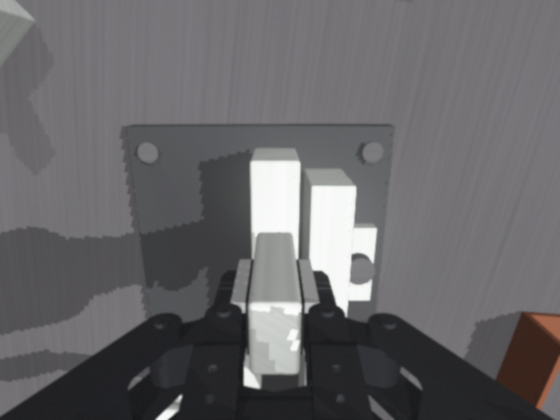

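View pics/e1s.png

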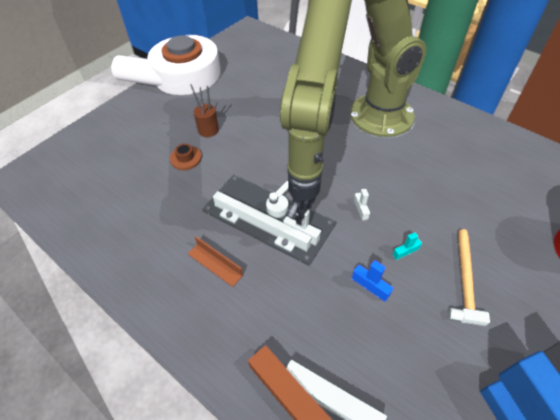

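The gauge is standing on the bed left of the disc with a small gap to the fence. Next I'll touch the fence with it to get a reference.

Run:
```python
from lever import *
s=ctrl.get_state();P=s["tcp_pos"].copy(); loc=lambda q:np.array([(q[:2]-b)@n,(q[:2]-b)@d,q[2]])
print(loc(P))
T=P.copy();T[:2]+=10*n
r=ctrl.move_straight(T,down(yaw),v=12,f_stop=8)
s=ctrl.get_state();print(r,loc(s["tcp_pos"]).round(2),(s["force"]).round(1),s["torque"].round(2)); 
x=loc(s["tcp_pos"])[0]
np.save("xc.npy",x)
Q=s["tcp_pos"].copy();Q[:2]-=0.9*n;Q[2]=74.3
ctrl.move_straight(Q,down(yaw),v=15);ctrl.dwell(0.1)
s=ctrl.get_state();print(loc(s["tcp_pos"]).round(2),(s["force"]).round(1),s["clock"],"expected",float(J["D"])-12)
```

```text
[ 39.66372371 112.02195751  74.28535507]
True [ 40.04 111.97  74.31] [-0.8 -0.1  4.9] [-0.02  0.2  -0.01]
[ 39.1  112.03  74.29] [-0.3  0.7 -1.4] 19.425 expected 44.772876451284944
```

Run:
```python
from lever import *
loc=lambda q:np.array([(q[:2]-b)@n,(q[:2]-b)@d,q[2]])
for k in range(1,18):
    s=ctrl.get_state();
    Q=np.r_[b+(39.1+0.5*k)*n+112*d,74.5]
    ctrl.move_straight(Q,down(yaw),v=20)
    s=ctrl.get_state();fx=s["force"][:2]@n;print(k,loc(s["tcp_pos"]).round(2),round(fx,1),(s["force"]).round(1),s["torque"].round(2))
    if fx<-10: break
print(s["clock"])
```

```text
1 [ 39.21 112.    74.32] -1.2 [-1.3  0.5 -0.6] [ 0.02  0.29 -0.  ]
2 [ 39.39 112.05  74.34] -3.4 [-3.4 -0.6  0.2] [-0.09  0.96  0.01]
3 [ 40.1  112.    74.34] -4.4 [-4.3 -1.   0.7] [-0.16  1.15  0.01]
4 [ 41.17 111.95  74.35] -2.3 [-2.2 -1.1 -1.4] [-0.13  0.95 -0.04]
5 [ 41.78 111.94  74.36] -2.7 [-2.7 -0.4 -1.7] [-0.12  0.68 -0.01]
6 [ 42.29 111.93  74.33] -2.0 [-1.9 -0.6 -2.3] [-0.05  0.55 -0.04]
7 [ 42.79 111.93  74.34] -0.4 [-0.3 -0.4 -4.3] [-0.05  0.32  0.  ]
8 [ 43.3  111.92  74.37] 0.3 [ 0.3  0.  -5.8] [-0.05  0.16 -0.08]
9 [ 43.79 111.94  74.34] 0.3 [ 0.4 -0.7 -7.4] [-0.05 -0.02  0.01]
10 [ 44.22 112.    74.36] -0.3 [-0.3  0.  -7.2] [-0.01  0.01  0.03]
11 [ 44.64 112.01  74.44] 1.0 [ 1.   0.5 -7.7] [ 0.05 -0.01 -0.  ]
12 [ 45.11 112.03  74.47] -0.9 [-0.9  0.4 -7. ] [0.02 0.08 0.03]
13 [ 45.2  111.95  74.38] -1.9 [-1.9 -0.2 -7.3] [-0.04  0.43  0.04]
14 [ 45.28 112.01  74.38] -4.2 [-4.  -1.5 -3.8] [-0.17  1.1   0.1 ]
15 [ 45.33 111.96  74.39] -6.0 [-5.9 -1.2 -3.3] [-0.28  1.46  0.13]
16 [ 45.36 111.98  74.38] -7.6 [-7.6 -0.9 -1.6] [-0.31  1.79  0.16]
17 [ 45.44 111.99  74.42] -8.0 [-7.8 -1.7  0.3] [-0.32  2.07  0.13]
23.675
```

Run:
```python
from lever import *
loc=lambda q:np.array([(q[:2]-b)@n,(q[:2]-b)@d,q[2]])
X=44.3
def go(x,y,v,z=74.3,f=None):
    r=ctrl.move_straight(np.r_[b+x*n+y*d,z],down(yaw),v=v,f_stop=f)
    s=ctrl.get_state();print(r,loc(s["tcp_pos"]).round(2),"fn",round(s["force"][:2]@n,1),"ft",round(s["force"][:2]@d,1),s["force"].round(1),round(s["clock"],2)); return r
go(X,112,15)
go(X,80,50,f=20)
go(X,40,50,f=20)
go(X,5,50,f=20)
ctrl.dwell(0.2)
```

```text
False [ 45.03 111.98  74.45] fn -0.4 ft -0.0 [-0.4 -0.1 -8. ] 24.04
False [44.3  80.04 74.35] fn 1.0 ft -0.6 [ 1.1 -0.4 -6.1] 24.83
False [44.33 39.78 74.35] fn -0.1 ft 0.3 [-0.1  0.3 -6.1] 25.78
False [44.32  4.11 74.36] fn -0.0 ft -0.9 [ 0.1 -0.8 -3.3] 26.63
```

It slid into the gap without touching anything. I'll feel the play here by stepping towards the disc and then towards the fence.

Run:
```python
from lever import *
loc=lambda q:np.array([(q[:2]-b)@n,(q[:2]-b)@d,q[2]])
def st(x,y=12):
    ctrl.move_straight(np.r_[b+x*n+y*d,74.5],down(yaw),v=20)
    s=ctrl.get_state();l=loc(s["tcp_pos"]);print(round(x,1),l.round(2),"fn",round(s["force"][:2]@n,1),round(s["force"][2],1));return s["force"][:2]@n
for x in np.arange(44,40,-.5):
    if st(x)>4: break
st(44.3)
for x in np.arange(44.8,48,.5):
    if st(x)<-4: break
st(44.3)
print(ctrl.get_state()["clock"])
```

```text
44.0 [43.83 13.35 74.4 ] fn 0.2 -5.3
43.5 [43.42 12.12 74.38] fn 0.4 -6.1
43.0 [42.86 11.77 74.35] fn 0.1 -6.8
42.5 [42.66 11.8  74.4 ] fn 1.1 -7.9
42.0 [42.53 11.88 74.63] fn 3.6 -8.5
41.5 [42.4  11.91 74.78] fn 5.9 -9.9
44.3 [43.47 12.05 74.38] fn -1.0 -6.2
44.8 [44.38 12.11 74.4 ] fn -0.7 -7.4
45.3 [45.16 12.08 74.39] fn -0.7 -6.9
45.8 [45.24 12.07 74.39] fn -2.9 -5.2
46.3 [45.33 12.08 74.39] fn -4.4 -2.5
44.3 [44.98 11.86 74.55] fn -0.3 -7.4
30.125
```

Contact comes at x≈42.7 on the disc side and ≈45.1 on the fence side. That is about 2.4 mm of play, or a gap of roughly 26.4 mm, against 25.9 mm by camera. Both are inside the band, so I'll slide through.

Run:
```python
from lever import *
loc=lambda q:np.array([(q[:2]-b)@n,(q[:2]-b)@d,q[2]])
def go(x,y,v,z=74.3,f=None):
    r=ctrl.move_straight(np.r_[b+x*n+y*d,z],down(yaw),v=v,f_stop=f)
    s=ctrl.get_state();print(r,loc(s["tcp_pos"]).round(2),"fn",round(s["force"][:2]@n,1),"ft",round(s["force"][:2]@d,1),s["force"].round(1),round(s["clock"],2)); return r
for y in(-20,-60,-115):
    if go(44.0,y,50,f=20): break
else:
    go(44.0,-115,20,z=74.0); ctrl.dwell(0.2); ctrl.ungrasp(); go(44,-115,120,z=145)
    ctrl.move_to([575,-25,215],down(yaw)); ctrl.dwell(0.2)
    p,st=snap("wrist"); cv2.imwrite("pics/f1.png",p["frame"])
    m=measure(p,st,rows=(20,200)); 
    for th in(140,165):
        c3,c=circle(p,st,(254,178),th=th); print(c3,"gap",(m["fc"]-c)@m["n"]-30,(m["fc"]-c3[:2])@m["n"]-c3[2])
    print(st["clock"])
```

```text
False [ 44.03 -19.99  74.33] fn 0.5 ft 0.1 [ 0.5  0.2 -6.9] 30.92
False [ 44.01 -60.3   74.36] fn 0.1 ft -1.9 [ 0.4 -1.9 -5. ] 31.87
False [  44.06 -115.57   74.35] fn 1.1 ft -0.6 [ 1.2 -0.5 -4.2] 33.12
False [  44.07 -115.55   74.34] fn -0.1 ft -1.7 [ 0.1 -1.7 -0.9] 33.37
False [  43.51 -115.02  144.41] fn 0.5 ft -0.3 [ 0.6 -0.2 -1. ] 34.98
fence yaw 0.12791118 res 0.036232427 width 22.056349 yaw2 0.12812538
circle [554.12497936 -22.4938035   29.82380172] inliers 122 173
[554.12497936 -22.4938035   29.82380172] gap 25.912262592909528 26.079927643729036
circle [554.13551174 -22.58004658  29.40167237] inliers 139 173
[554.13551174 -22.58004658  29.40167237] gap 26.510083290317127 26.50261204803559
35.8
```

View pics/f1.png

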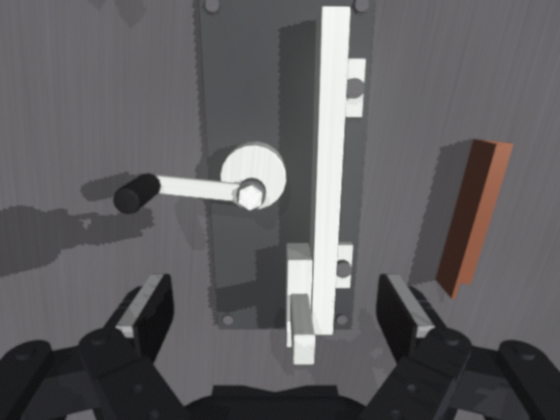

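The gauge stands on the bed at (300,295), right of and clear of the disc. The lever is unchanged and the angle iron hasn't moved.

Run:
```python
from station import ctrl
import cv2
p=ctrl.grab_frame("scene"); cv2.imwrite("pics/g.png",p["frame"]); ctrl.close_job()
```

```text
the job is handed in; nothing more can be done
```

View pics/g.png

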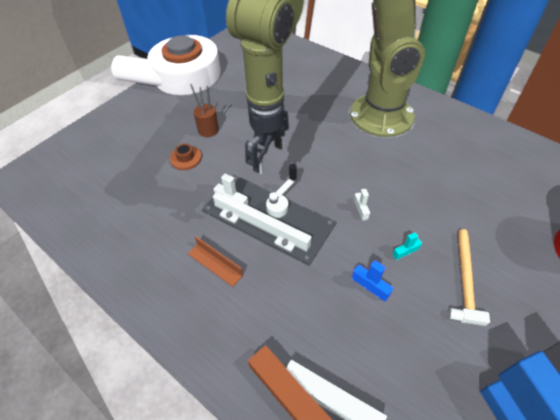

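The disc is set and the gauge has gone through the gap. I turned the lever from about -0.95 to about +0.09 rad, stood the gauge on the bed against the fence to the left of the disc and slid it through along the bed. It was released standing on the right, about 115 mm right of the bolt. The job was handed in at about 36 s of the 58 s allowed and gave no verdict.

- **Gap:** The last camera picture gave 25.9 to 26.5 mm, depending on the edge threshold. Feeling for contact with the gauge in the gap gave about 2.4 mm of play, or roughly 26.4 mm. The readings differ by about 0.5 mm, but all lie inside 24.2 to 27 mm, towards the wide end. I did not narrow it further.
- **Slide:** The gauge ran through with side forces under about 2 N.
- **One early false stop:** The first touch against the fence stopped about 5 mm short, on bed friction. I repeated it in small steps and found contact at the expected place.
- **Bench:** In the final picture the lever is still where it was set, the gripper is clear, and the can, hammer, angle iron and flange look unmoved. I checked those by eye only.

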